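Read a jar's code at the code reader

ROBOT

A 6-joint arm with a two-finger parallel gripper is mounted at the origin on a cart in front of the work surface, level with it; the furniture and walls round the work are solid. World frame = base frame: x ahead of the robot, y to its left, z up, the work surface at z = 0. Lengths are in m, angles in rad, forces in N, time in s.
With the tool pointing down it reaches from about 0.35 to 0.775 m from the base axis. Payload 7.3 kg.
Tool frame: the origin (TCP) lies at the very end of the fingers, on their centre line; the grasp point (between the pads) lies 19 mm behind it; z points along the fingers, y is the line along which they close (so a half turn about z gives the same grasp; the last joint's range is limited). The gripper opens to 92 mm and grips with 3 to 60 N. Pads are 19 mm wide; open, the fingers measure 130 mm over their backs; the gripper's body (75 mm by 190 mm) begins 47 mm behind the grasp point.
Start: joints at [-1.488, 0.342, 1.524, -0, 1.275, -0.146], TCP at [0.119, -0.511, 0.204] pointing down, gripper open.
Joint ranges: [-2.53, 2.53], [-0.77, 2.02], [0.04, 2.7], [-1, 4.14], [0.28, 2.66], [-3.11, 3.11]. Speed limits (rad/s): [2.57, 2.57, 3.14, 3.14, 3.14, 3.14].

INTERFACE

Orientations are given as [roll, pitch, yaw] about the fixed x, y, z axes, in that order (R = Rz(yaw) Ry(pitch) Rx(roll)).
In Python, from cell import telemetry, eyes, job gives the robot as it stands.
- The arm moves only by the tool apply_moves, never from a script. Its arguments are lists of equal length, an entry for each row: "delta_pos": the shift along the world's x, y, z each as a share of 0.4 m, from -1 to 1, a list of three; "dr": the turn, a rotation vector about the world's x, y, z each as a share of 0.5 rad, from -1 to 1, a list of three; "jaw": the opening, from 0 (shut) to 1 (fully open). A call has 1 to 8 rows; each row is the pose to reach, as a shift and turn from the pose commanded when the call began; what a row does not reach only later rows make up. A row lasts 1/12 s, in which the tool goes at most 41.7 mm and 7.16 degrees, less where a joint would pass 70% of its speed; a pose out of reach is approached as far as the arm can. A call with a number of a shift or a turn outside -1 to 1 is refused whole. A call with a gripper value outside its range is refused whole. The fingers move at their own pace and stop on an object; "force" is the grip in N (left out, the last holds). Time passes only in rows, so rows that repeat a pose let the fingers close. It gives the time, the measured TCP pose, the force, the opening and the grip force at its end, in the units of the state.
- telemetry.observe(): the state, without advancing time (a new reading comes with each control period).
- eyes.read_camera(name): name is "side" or "top"; returns the picture (384x512x3 uint8, red, green, blue); there is no depth.
- eyes.camera_model(name): a dict with "vertical_fov" (degrees; the focal length in pixels is half the picture's height over the tangent of half this angle, whatever the lens; pixels are square), "cx", "cy" (the principal point, pixels), "rvec" (rotation vector, rad) and "tvec" (3), from world to camera coordinates, as OpenCV has them. Camera axes: x right, y down, z forward; pixel columns grow to the right and rows downward; lengths in m; the calibration is good to about 2 mm. A picture is of the moment at which its call begins. camera_model takes no time and is no camera call.
- job.hand_in(): hands the job in; it is judged then, once.
The state is a dict: "time": time; "qpos": joint angles; "qvel": joint speeds; "joint_efforts": joint torques, N m; "tool_pos": TCP position; "tool_rot": TCP orientation; "contact_force": force on the tool from outside, world axes, zero at the start; "torque": the same for the moment, N m; "opening": finger opening in m; "grip_force": force on a finger pad.
Only numpy, scipy, OpenCV 4.12 (cv2) and the standard library are available. Lean on these libraries where they do the work, as an engineer would, in place of code of your own. Each camera call takes 0.05 s, during which the arm holds its last target. There are 200 camera calls.

TASK

Stand the white jar with the red cap upright in the middle of the code reader's round pad, turned so that its yellow code sticker squarely faces the reader's window; set it down gently, do not drop it. Once you have let go of it, press the green button on top of the reader fully down and let it come up again, leaving the jar as it stands. Leave the white-capped and the blue-capped jar where they are.

Things in the scene. Friction and masses are not known exactly. Their poses are not given: they have to be found in the camera images.
- jar: loose white jar with a red cap, 56 mm across, 75 mm high (straight body up to 62 mm, cap 51 mm across), about 0.15 kg; origin at the centre of its underside, z up. A yellow sticker with a black square code is on its +x side; a yellow stripe on the cap runs from its middle to the rim on that side. It stands in a row of three jars, in any place
- code (a point): centre of the code sticker (35 mm wide, 36 mm high, bent round the jar), on the jar's +x side, 28 mm from the jar's axis and 34 mm above its underside
- reader: fixed code reader: aluminium base plate 176 x 92 mm, 6 mm thick, with a round black pad at one end and a blue head at the other. Origin on the worktop under the pad's centre; its +x axis points from the pad to the head. The head spans x 70 to 128 mm, y -35 to 35 mm and up to z 70 mm; its window looks along -x over the pad
- pad (a point): centre of the pad's top, 8 mm above the worktop; the pad is 76 mm across with a thin yellow circle of 64 mm; axes as the reader's
- window (a point): centre of the reader's black-framed window with a red lens, on the face of the head towards the pad, 66 mm from the pad's centre and 40 mm above the worktop
- trigger_top (a point): centre of the top of the round green button (26 mm across) on top of the reader's head, 102 mm from the pad's centre; it is pressed straight down
- trigger (a joint): travel of the green button in m: 0 up, 0.006 fully down; sprung, about 5 N
- white_jar: loose white jar with a white cap, 52 mm across and 70 mm high, in the row; origin at the centre of its underside; to be left alone
- blue_jar: loose white jar with a blue cap, 52 mm across and 70 mm high, in the row; origin at the centre of its underside; to be left alone
Not all that is in view belongs to the job. What is shaped like the jar but turquoise is not meant.

How it is judged:
On the way, in this order (a step that is already met when the one before it is completed fails the run):
1. the jar stands released on the pad, its code facing the window (horizontal distance between jar and pad below 0.013 m and angle between the x axis of jar and the x axis of reader, either way round below 0.26 rad and horizontal distance between code and window below 0.06 m and angle between jar's own z axis and vertical below 0.06 rad and z of jar in the frame of pad below 0.003 m and contact force between the fingers and jar below 0.05 N and linear speed of jar below 0.02 m/s), for 0.3 s.
2. the green button is pressed down while the jar stands so (horizontal distance between jar and pad below 0.013 m and angle between the x axis of jar and the x axis of reader, either way round below 0.26 rad and horizontal distance between code and window below 0.06 m and angle between jar's own z axis and vertical below 0.06 rad and z of jar in the frame of pad below 0.003 m and contact force between the fingers and jar below 0.05 N and value of joint trigger above 0.0045 m), for 0.05 s.
At the end, for the whole second after the job is handed in: The white jar with the red cap stands upright (within 3.4 degrees), released and at rest on the pad, its axis within 13 mm of the pad's centre, its code side turned to the window within 15 degrees; the green button has been pressed at least 4.5 mm after that and is up again (within 1.5 mm) (all of step 1 and angular speed of jar below 0.2 rad/s and value of joint trigger below 0.0015 m); the robot touches nothing.
It fails at once if the jar is dropped: it is in the air, more than 30 mm up, with nothing holding it (height (world z) of jar above 0.03 m and contact force between jar and anything else below 0.02 N).
It fails at once if the jar is tipped over (angle between jar's own z axis and vertical above 0.7 rad).
It fails at once if the white-capped jar is moved more than 20 mm (distance of white_jar from where it was at the start of the episode above 0.02 m).
It fails at once if the blue-capped jar is moved more than 20 mm (distance of blue_jar from where it was at the start of the episode above 0.02 m).
It also fails if it takes over 53 s, if anything falls off the work surface, if the arm or the gripper's body presses on something with over 40 N, if the wrist force passes 120 N, or if a joint passes its speed limit or range.

## Working session

There is one attempt and no reset: what is moved stays moved. The work goes in short steps, Python scripts to look and compute and a tool call to move; the robot and the scene stay as the last step left them, time stands still between calls to the robot, and variables do not carry over. Pictures are saved under pics/ and viewed, at most 10 in all, crops included, and the job is handed in when it is done.

Besides the shell and the picture viewer there is one more tool, called after "Request:" as name(argument=value, ...) on one line, values as JSON. apply_moves: Moves the arm, as the interface text tells. Its arguments: {"type":"object","properties":{"delta_pos":{"type":"array"},"dr":{"type":"array"},"jaw":{"type":"array"},"force":{"type":"number"}},"required":["delta_pos","dr","jaw"]}

```bash
mkdir -p pics
python3 - <<'E'
from cell import telemetry, eyes, job
import cv2,json
for n in("side","top"):
    cv2.imwrite(f"pics/{n}0.png",cv2.cvtColor(eyes.read_camera(n),cv2.COLOR_RGB2BGR)); print(n,eyes.camera_model(n))
s=telemetry.observe();print(s)
E
```

```text
side {'vertical_fov': 54.9718122114089, 'cx': 257.4175070847089, 'cy': 192.69949659683718, 'rvec': array([ 2.29751701,  0.06700154, -0.03130344]), 'tvec': array([-0.4918104 ,  0.09852761,  0.88946605])}
top {'vertical_fov': 55.84945834240083, 'cx': 249.4253273419117, 'cy': 191.25596944712595, 'rvec': array([ 2.15762274, -2.2165752 ,  0.09695854]), 'tvec': array([0.08827986, 0.52857883, 0.88984129])}
{'time': 0.1, 'qpos': array([-1.48798654e+00,  3.42650879e-01,  1.52489001e+00,  1.75277306e-06,
        1.27541819e+00, -1.46002602e-01]), 'qvel': array([-8.63692992e-04, -9.15675891e-04, -1.77317945e-03, -1.40051944e-03,
        9.77297255e-05,  5.42729315e-04]), 'joint_efforts': array([ 7.45725865e-04, -4.32007456e+01, -2.44693512e+01,  7.18962145e-02,
        5.26464335e-02, -4.60534523e-05]), 'tool_pos': array([ 0.11906978, -0.5109242 ,  0.2036266 ]), 'tool_rot': array([-3.14024101e+00, -2.00451582e-04,  2.28811742e-01]), 'contact_force': array([0.23321739, 0.12330383, 0.0743483 ]), 'torque': array([0.00511211, 0.02054161, 0.04931012]), 'grip_force': 0.0, 'opening': 0.09187930605984672}
```

View pics/side0.png

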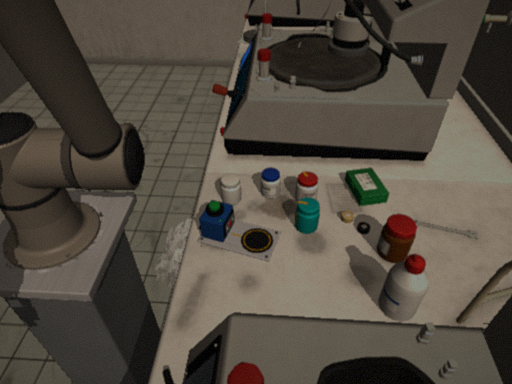

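View pics/top0.png

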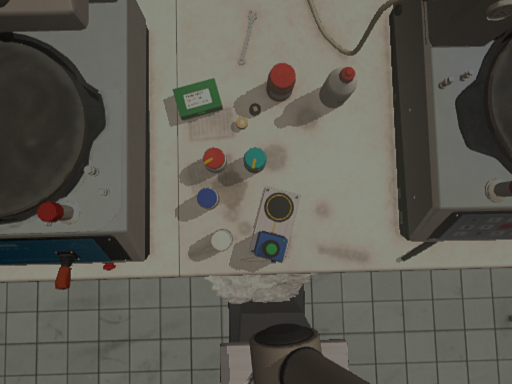

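The side view shows the red-capped jar at about (307,185), the turquoise one at (307,215), the pad at (258,239) and the button at (214,206). In the top view the red cap is at (214,159), turquoise at (255,159), pad at (279,207) and button at (271,249). I'll enlarge both for exact pixels.

Run:
```python
import cv2
t=cv2.imread("pics/top0.png")[130:270,180:320];s=cv2.imread("pics/side0.png")[155:265,190:330]
cv2.imwrite("pics/tc.png",cv2.resize(t,(560,560),interpolation=cv2.INTER_CUBIC))
cv2.imwrite("pics/sc.png",cv2.resize(s,(700,550),interpolation=cv2.INTER_CUBIC))
```

```text
(no output)
```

View pics/tc.png

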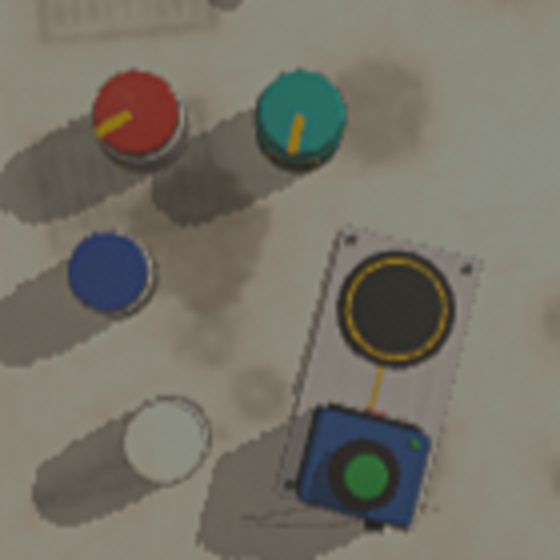

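View pics/sc.png

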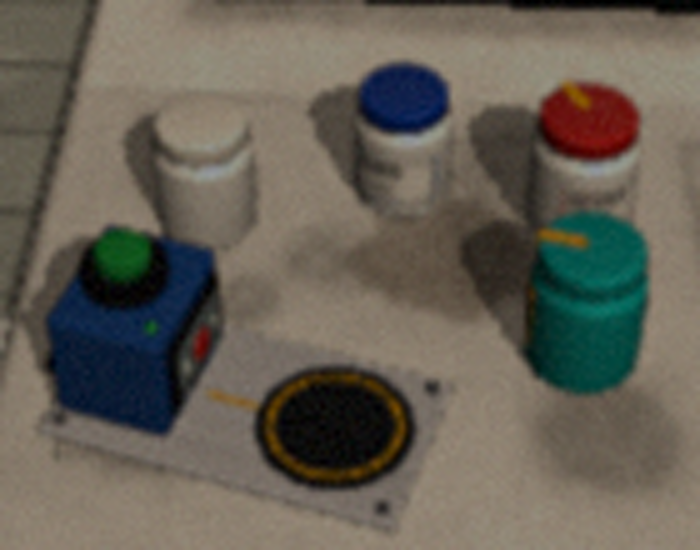

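The crops show the red cap's stripe running from the cap's middle (131,114) to the rim (98,134) in the top crop. The pad centre is at (396,308) and the button at (367,476). In the side crop the red cap's top is about (589,114), the pad (335,425) and the button (124,250).

```bash
cat > h.py <<'E'
import numpy as np,cv2
from cell import telemetry,eyes
M={n:eyes.camera_model(n) for n in("side","top")}
def KRt(n):
    m=M[n];f=192/np.tan(np.radians(m["vertical_fov"]/2))
    return np.array([[f,0,m["cx"]],[0,f,m["cy"]],[0,0,1]]),cv2.Rodrigues(m["rvec"])[0],np.array(m["tvec"]).reshape(3,1)
def P(n):
    K,R,t=KRt(n);return K@np.hstack([R,t])
def proj(n,p): K,R,t=KRt(n);return cv2.projectPoints(np.array(p,float).reshape(-1,3),cv2.Rodrigues(R)[0],t,K,None)[0][:,0]
def tri(a,b):
    X=cv2.triangulatePoints(P("top"),P("side"),np.array(a,float).reshape(2,1),np.array(b,float).reshape(2,1))[:,0];X=X[:3]/X[3]
    e=[np.linalg.norm(proj("top",X)-a),np.linalg.norm(proj("side",X)-b)];return X,e
def onz(n,p,z):
    K,R,t=KRt(n);d=R.T@np.linalg.inv(K)@[p[0],p[1],1];c=(-R.T@t)[:,0];return c+d*(z-c[2])/d[2]
tc=lambda x,y:np.array([(x+.5)/4-.5+180,(y+.5)/4-.5+130])
sc=lambda x,y:np.array([(x+.5)/5-.5+190,(y+.5)/5-.5+155])
E
python3 - <<'E'
from h import *
np.set_printoptions(precision=4,suppress=True)
pts=dict(red=((137,112,.075),(589,116)),pad=((396,308,.008),(335,426)),button=((367,476,.08),(124,248)),blue=((109,270,.07),(404,93)),white=((165,440,.07),(202,126)),turq=((300,110,.075),(592,242)))
for k,(a,b) in pts.items():
    A=tc(*a[:2]);B=sc(*b);X,e=tri(A,B);print(k,X,np.round(e,2),onz("top",A,a[2]),onz("side",B,a[2]))
s=onz("top",tc(98,134),.075)-onz("top",tc(131,114),.075);print("stripe top",np.arctan2(s[1],s[0]),np.linalg.norm(s))
s=onz("side",sc(568,85),.075)-onz("side",sc(586,107),.075);print("stripe side",np.arctan2(s[1],s[0]),np.linalg.norm(s))
# plate corners top crop
for a,b in (((340,228),(280,492)),((482,262),(423,510))):
    s=onz("top",tc(*b),.006)-onz("top",tc(*a),.006);print("edge",np.arctan2(s[1],s[0]),np.linalg.norm(s))
for nm,o in(("side",None),("top",None)):
    im=eyes.read_camera(nm);np.save(nm+"0.npy",im)
E
```

```text
red [0.6094 0.157  0.0739] [0.15 0.14] [0.6088 0.1569 0.075 ] [0.6096 0.1557 0.075 ]
pad [0.4906 0.0009 0.0089] [0.03 0.03] [0.4906 0.0008 0.008 ] [0.4906 0.0017 0.008 ]
button [0.3932 0.0284 0.0921] [0.34 0.34] [0.3914 0.0275 0.08  ] [0.3911 0.0411 0.08  ]
blue [0.5158 0.1758 0.0695] [0.05 0.05] [0.5156 0.1757 0.07  ] [0.5159 0.1751 0.07  ]
white [0.4147 0.1449 0.0682] [0.01 0.01] [0.4148 0.1447 0.07  ] [0.4151 0.1426 0.07  ]
turq [0.6069 0.0602 0.0777] [0.09 0.08] [0.6075 0.0601 0.075 ] [0.607 0.063 0.075]
stripe top 2.0966862241008575 0.02285510803297183
stripe side 2.0239348694507684 0.019390772322504427
edge 2.888483814867626 0.17120665377530844
edge 2.8706306998783906 0.16122423491385607
```

Request:
apply_moves(delta_pos=[[0, 0, 0.1], [0.4, 0.55, 0.15], [0.4, 0.55, 0.15], [0.4, 0.55, 0.15], [0.4, 0.55, 0.15], [0.4, 0.55, 0.15], [0.4, 0.55, 0.15], [0.4, 0.55, 0.15]], dr=[[0, 0, 0], [0, 0, 1], [0, 0, 1], [0, 0, 1], [0, 0, 1], [0, 0, 1], [0, 0, 1], [0, 0, 1]], jaw=[1, 1, 1, 1, 1, 1, 1, 1])

```text
time: 0.87
tool_pos: [0.2805, -0.2881, 0.2647]
tool_rot: [3.141, -0.001, 0.73]
contact_force: [-0.2, -0.8, 1.0]
opening: 0.0921
grip_force: 0.0
```

Request:
apply_moves(delta_pos=[[0.4, 0.55, 0], [0.4, 0.55, 0], [0.4, 0.55, 0], [0.4, 0.55, 0], [0.4, 0.55, 0], [0.4, 0.55, 0], [0.4, 0.55, 0], [0.4, 0.55, 0]], dr=[[0, 0, 1], [0, 0, 1], [0, 0, 1], [0, 0, 1], [0, 0, 1], [0, 0, 1], [0, 0, 1], [0, 0, 1]], jaw=[1, 1, 1, 1, 1, 1, 1, 1])

```text
time: 1.53
tool_pos: [0.4408, -0.0679, 0.264]
tool_rot: [3.141, -0.001, 1.234]
contact_force: [-0.6, -0.5, -0.2]
opening: 0.0919
grip_force: 0.0
```

Request:
apply_moves(delta_pos=[[0.4, 0.55, 0], [0.4, 0.55, 0], [0.4, 0.55, 0], [0.4, 0.55, 0], [0.4, 0.55, 0], [0.4, 0.55, 0], [0.4, 0.55, 0], [0.4, 0.55, 0]], dr=[[0, 0, 1], [0, 0, 1], [0, 0, 1], [0, 0, 1], [0, 0, 1], [0, 0, 1], [0, 0, 1], [0, 0, 1]], jaw=[1, 1, 1, 1, 1, 1, 1, 1])

```text
time: 2.2
tool_pos: [0.6005, 0.1517, 0.2626]
tool_rot: [-3.141, -0.001, 1.732]
contact_force: [-0.4, -0.3, 0.2]
opening: 0.0919
grip_force: 0.0
```

Request:
apply_moves(delta_pos=[[0.022, 0.013, -0.1], [0.022, 0.013, -0.2], [0.022, 0.013, -0.25], [0.022, 0.013, -0.25], [0.022, 0.013, -0.25], [0.022, 0.013, -0.25]], dr=[[0, 0, 0.98], [0, 0, 0.98], [0, 0, 0.98], [0, 0, 0.98], [0, 0, 0.98], [0, 0, 0.98]], jaw=[1, 1, 1, 1, 1, 1])

```text
time: 2.7
tool_pos: [0.608, 0.1527, 0.1646]
tool_rot: [3.141, 0.0, 2.214]
contact_force: [-0.3, -0.7, 0.5]
opening: 0.0919
grip_force: 0.0
```

Request:
apply_moves(delta_pos=[[0, 0, -0.05], [0, 0, -0.1], [0, 0, -0.15], [0, 0, -0.2], [0, 0, -0.25], [0, 0, -0.3], [0, 0, -0.34], [0, 0, -0.34]], dr=[[0, 0, 0], [0, 0, 0], [0, 0, 0], [0, 0, 0], [0, 0, 0], [0, 0, 0], [0, 0, 0], [0, 0, 0]], jaw=[1, 1, 1, 1, 1, 1, 1, 1])

```text
time: 3.37
tool_pos: [0.6065, 0.153, 0.0262]
tool_rot: [-3.138, -0.002, 2.215]
contact_force: [-0.5, -0.5, 0.4]
opening: 0.092
grip_force: 0.0
```

Run:
```python
from h import *
a=eyes.read_camera("side")[120:260,180:370];cv2.imwrite("pics/g1.png",cv2.resize(a[...,::-1],None,fx=4,fy=4))
print(telemetry.observe()["tool_pos"],telemetry.observe()["tool_rot"])
```

```text
[0.60748634 0.15322684 0.02795446] [-3.14031997e+00 -6.07701004e-04  2.21568600e+00]
```

View pics/g1.png

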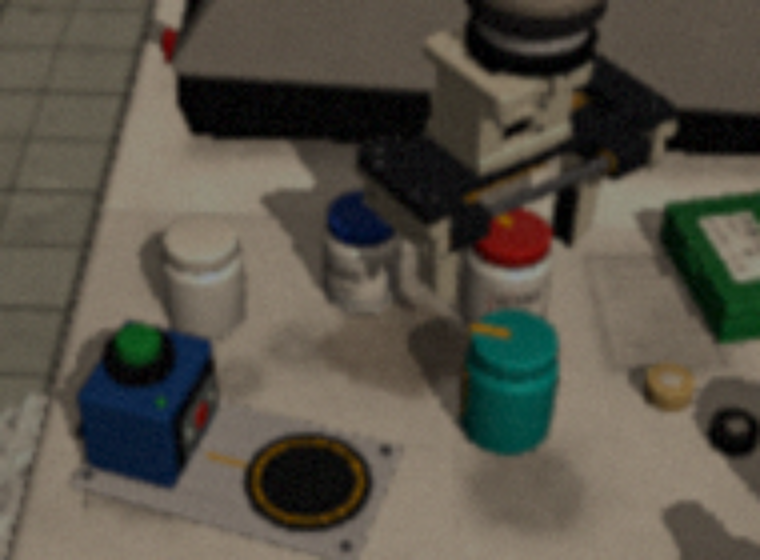

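The jar (cap at about (512,237) in this crop) sits between the fingers, and both neighbours are clear. I'll nudge to centre and close.

Request:
apply_moves(delta_pos=[[0.004, 0.009, 0], [0.004, 0.009, 0], [0.004, 0.009, 0], [0.004, 0.009, 0], [0.004, 0.009, 0], [0.004, 0.009, 0], [0.004, 0.009, 0], [0.004, 0.009, 0]], dr=[[0, 0, 0], [0, 0, 0], [0, 0, 0], [0, 0, 0], [0, 0, 0], [0, 0, 0], [0, 0, 0], [0, 0, 0]], jaw=[1, 1, 0.5, 0.5, 0.5, 0.5, 0.5, 0.5], force=20)

```text
time: 4.08
tool_pos: [0.6095, 0.1575, 0.0283]
tool_rot: [3.141, 0.0, 2.219]
contact_force: [1.4, 0.1, 0.6]
opening: 0.0562
grip_force: 0.6
```

Request:
apply_moves(delta_pos=[[0, 0, 0], [0, 0, 0], [0, 0, 0], [0, 0, 0], [0, 0, 0], [0, 0, 0]], dr=[[0, 0, 0], [0, 0, 0], [0, 0, 0], [0, 0, 0], [0, 0, 0], [0, 0, 0]], jaw=[0.4, 0.4, 0.4, 0.4, 0.4, 0.4], force=20)

```text
time: 4.58
tool_pos: [0.6096, 0.1574, 0.0283]
tool_rot: [3.141, 0.0, 2.219]
contact_force: [-0.2, 0.5, 0.9]
opening: 0.0542
grip_force: 20.0
```

Request:
apply_moves(delta_pos=[[0, 0, 0.02], [0, 0, 0.06], [0, 0, 0.12], [0, 0, 0.18], [0, 0, 0.24], [0, 0, 0.28], [0, 0, 0.3], [0, 0, 0.3]], dr=[[0, 0, 0], [0, 0, 0], [0, 0, 0], [0, 0, 0], [0, 0, 0], [0, 0, 0], [0, 0, 0], [0, 0, 0]], jaw=[0.4, 0.4, 0.4, 0.4, 0.4, 0.4, 0.4, 0.4])

```text
time: 5.25
tool_pos: [0.6104, 0.1576, 0.1505]
tool_rot: [3.138, 0.002, 2.219]
contact_force: [-0.3, 0.1, -1.3]
opening: 0.054
grip_force: 20.0
```

Request:
apply_moves(delta_pos=[[-0.02, -0.03, 0], [-0.06, -0.08, 0], [-0.11, -0.15, 0], [-0.17, -0.22, 0], [-0.22, -0.29, 0], [-0.26, -0.35, 0], [-0.29, -0.38, 0], [-0.297, -0.391, 0]], dr=[[0, 0, 0.1], [0, 0, 0.2], [0, 0, 0.4], [0, 0, 0.6], [0, 0, 0.7], [0, 0, 0.8], [0, 0, 0.8], [0, 0, 0.8]], jaw=[0.4, 0.4, 0.4, 0.4, 0.4, 0.4, 0.4, 0.4])

```text
time: 5.92
tool_pos: [0.4879, -0.0004, 0.147]
tool_rot: [-3.14, -0.003, 2.617]
contact_force: [-0.1, -0.2, -1.0]
opening: 0.0541
grip_force: 20.0
```

Request:
apply_moves(delta_pos=[[0, 0, 0], [0, 0, 0], [0, 0, 0], [0, 0, 0], [0, 0, 0], [0, 0, 0], [0, 0, 0], [0, 0, 0]], dr=[[0, 0, 0.2], [0, 0, 0.4], [0, 0, 0.6], [0, 0, 0.7], [0, 0, 0.78], [0, 0, 0.78], [0, 0, 0.78], [0, 0, 0.78]], jaw=[0.4, 0.4, 0.4, 0.4, 0.4, 0.4, 0.4, 0.4])

```text
time: 6.58
tool_pos: [0.4907, 0.0014, 0.1478]
tool_rot: [3.141, -0.001, 3.008]
contact_force: [-0.2, -0.4, -1.6]
opening: 0.0543
grip_force: 20.0
```

Run:
```python
from h import *
a=eyes.read_camera("side")[130:270,180:330];b=eyes.read_camera("top")[130:270,180:330]
cv2.imwrite("pics/g2.png",cv2.resize(np.vstack([a,b]) [...,::-1] if 0 else np.hstack([a,b])[...,::-1],None,fx=2.66,fy=2.66,interpolation=cv2.INTER_CUBIC))
s=telemetry.observe();print(s["tool_pos"],s["tool_rot"],s["grip_force"],s["opening"],s["contact_force"])
```

```text
[0.49070204 0.00126397 0.14799007] [ 3.14139764e+00 -3.95742477e-04  3.00812194e+00] 19.99874053755775 0.05421880778112968 [ 0.73151367  0.09817758 -1.17781341]
```

View pics/g2.png

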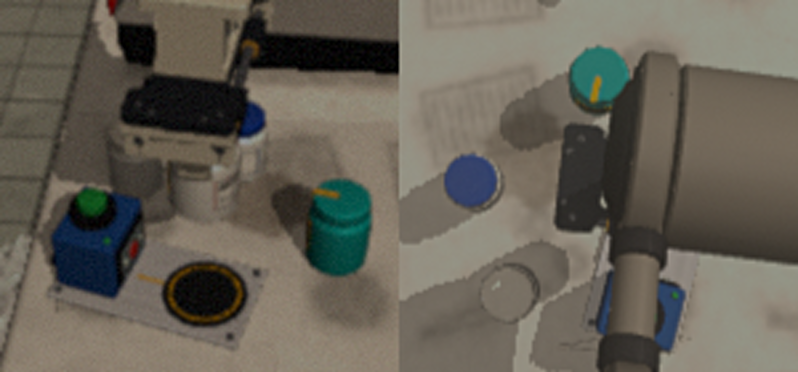

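The jar is held upright above the pad, with its bottom just above the reader's far side in the side view. I'll lower it in small steps.

Request:
apply_moves(delta_pos=[[0, 0, -0.03], [0, 0, -0.08], [0, 0, -0.14], [0, 0, -0.19], [0, 0, -0.23], [0, 0, -0.25], [0, 0, -0.26], [0, 0, -0.265]], dr=[[0, 0, 0], [0, 0, 0], [0, 0, 0], [0, 0, 0], [0, 0, 0], [0, 0, 0], [0, 0, 0], [0, 0, 0]], jaw=[0.4, 0.4, 0.4, 0.4, 0.4, 0.4, 0.4, 0.4])

```text
time: 7.35
tool_pos: [0.4908, 0.0011, 0.0421]
tool_rot: [3.142, -0.0, 3.009]
contact_force: [0.2, -1.0, -0.7]
opening: 0.0542
grip_force: 20.0
```

Request:
apply_moves(delta_pos=[[0, 0, 0], [0, 0, -0.002], [0, 0, -0.004], [0, 0, -0.006], [0, 0, -0.008], [0, 0, -0.01], [0, 0, -0.011], [0, 0, -0.011]], dr=[[0, 0, 0], [0, 0, 0], [0, 0, 0], [0, 0, 0], [0, 0, 0], [0, 0, 0], [0, 0, 0], [0, 0, 0]], jaw=[0.4, 0.4, 0.4, 0.4, 0.4, 0.4, 0.4, 0.4])

```text
time: 8.02
tool_pos: [0.4906, 0.0011, 0.0378]
tool_rot: [3.141, -0.0, 3.009]
contact_force: [0.8, -0.6, -0.7]
opening: 0.0539
grip_force: 20.0
```

Request:
apply_moves(delta_pos=[[0, 0, -0.001], [0, 0, -0.002], [0, 0, -0.003], [0, 0, -0.004], [0, 0, -0.004], [0, 0, -0.004]], dr=[[0, 0, 0], [0, 0, 0], [0, 0, 0], [0, 0, 0], [0, 0, 0], [0, 0, 0]], jaw=[0.4, 0.4, 0.4, 0.4, 0.4, 0.4])

```text
time: 8.52
tool_pos: [0.4907, 0.0011, 0.0363]
tool_rot: [3.141, 0.0, 3.009]
contact_force: [-0.6, 0.4, 0.0]
opening: 0.0541
grip_force: 20.0
```

Request:
apply_moves(delta_pos=[[0, 0, -0.001], [0, 0, -0.002], [0, 0, -0.002], [0, 0, -0.002]], dr=[[0, 0, 0], [0, 0, 0], [0, 0, 0], [0, 0, 0]], jaw=[0.4, 0.4, 0.4, 0.4])

```text
time: 8.85
tool_pos: [0.4909, 0.0011, 0.0362]
tool_rot: [3.142, 0.001, 3.009]
contact_force: [-2.2, 1.4, 7.7]
opening: 0.054
grip_force: 20.0
```

The jar is in contact with the pad at the expected height, so I'll release and rise.

Request:
apply_moves(delta_pos=[[0, 0, 0.001], [0, 0, 0.001], [0, 0, 0.001], [0, 0, 0.001], [0, 0, 0.001], [0, 0, 0.001], [0, 0, 0.001], [0, 0, 0.001]], dr=[[0, 0, 0], [0, 0, 0], [0, 0, 0], [0, 0, 0], [0, 0, 0], [0, 0, 0], [0, 0, 0], [0, 0, 0]], jaw=[0.58, 0.6, 0.63, 0.7, 0.8, 0.9, 0.95, 0.95])

```text
time: 9.52
tool_pos: [0.4907, 0.0011, 0.0357]
tool_rot: [3.142, -0.0, 3.009]
contact_force: [-0.3, -0.1, 0.4]
opening: 0.0853
grip_force: 0.0
```

Request:
apply_moves(delta_pos=[[0, 0, 0.02], [0, 0, 0.08], [0, 0, 0.16], [0, 0, 0.24], [0, 0, 0.32], [0, 0, 0.38], [0, 0, 0.4], [0, 0, 0.4]], dr=[[0, 0, 0], [0, 0, 0], [0, 0, 0], [0, 0, 0], [0, 0, 0], [0, 0, 0], [0, 0, 0], [0, 0, 0]], jaw=[0.95, 0.95, 0.95, 0.95, 0.95, 0.95, 0.95, 0.95])

```text
time: 10.18
tool_pos: [0.4919, 0.0009, 0.1984]
tool_rot: [-3.142, 0.005, 3.009]
contact_force: [0.5, 0.4, -0.9]
opening: 0.0873
grip_force: 0.0
```

Request:
apply_moves(delta_pos=[[-0.1, -0.1, 0], [-0.18, -0.2, 0], [-0.23, -0.3, 0], [-0.23, -0.4, 0], [-0.23, -0.5, 0], [-0.23, -0.5, 0], [-0.23, -0.5, 0], [-0.23, -0.5, 0]], dr=[[0, 0, 0], [0, 0, 0], [0, 0, 0], [0, 0, 0], [0, 0, 0], [0, 0, 0], [0, 0, 0], [0, 0, 0]], jaw=[0.5, 0, 0, 0, 0, 0, 0, 0])

```text
time: 10.85
tool_pos: [0.3977, -0.1992, 0.1943]
tool_rot: [3.14, -0.003, 3.006]
contact_force: [0.1, 0.2, -0.3]
opening: 0.0385
grip_force: 0.0
```

Run:
```python
from h import *
a=eyes.read_camera("side")[155:265,190:290];b=eyes.read_camera("top")[160:270,220:320]
cv2.imwrite("pics/g3.png",cv2.resize(np.hstack([a,b])[...,::-1],None,fx=4,fy=4,interpolation=cv2.INTER_CUBIC))
s=telemetry.observe();print(s["tool_pos"],s["tool_rot"],s["opening"])
```

```text
[ 0.39814743 -0.19785479  0.19479388] [ 3.13994674e+00 -2.09263834e-03  3.00891596e+00] 0.030342782911926037
```

View pics/g3.png

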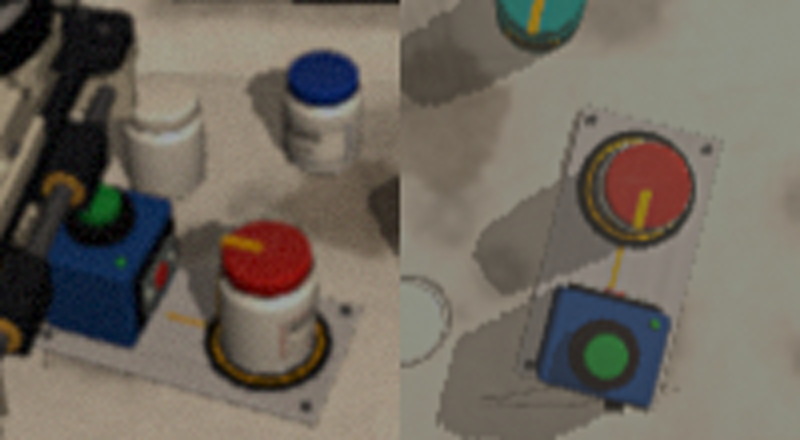

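The jar now stands on the pad with its stripe, (645,192)→(639,228), nearly parallel to the reader's line. I'll check the numbers.

Run:
```python
from h import *
np.set_printoptions(precision=4,suppress=True)
t=lambda x,y:np.array([(x-400+.5)/4-.5+220,(y+.5)/4-.5+160]);s=lambda x,y:np.array([(x+.5)/4-.5+190,(y+.5)/4-.5+155])
print("cap",tri(t(649,186),s(268,250)),onz("top",t(649,186),.083),onz("side",s(268,250),.083))
print("btn",tri(t(606,355),s(101,203)))
T=eyes.read_camera("top");h=cv2.cvtColor(T,cv2.COLOR_RGB2HSV)
def ang(mask,z):
    p=np.argwhere(mask)[:,::-1].astype(float);q=np.array([onz("top",a,z)[:2] for a in p]);v=cv2.fitLine(q.astype(np.float32),cv2.DIST_L2,0,.01,.01).ravel();return len(p),np.degrees(np.arctan2(v[1],v[0])),q.mean(0)
yel=(h[...,0]>17)&(h[...,0]<32)&(h[...,1]>140)
def box(x0,x1,y0,y1):
    m=np.zeros_like(yel);a=t(x0,y0);b=t(x1,y1);m[int(a[1]):int(b[1])+1,int(a[0]):int(b[0])+1]=1;return yel&m
print("stripe",ang(box(630,660,185,232),.083),"line",ang(box(606,626,250,290),.006))
red=((h[...,0]<10)|(h[...,0]>172))&(h[...,1]>120)
a=t(600,135);b=t(700,240);r=np.argwhere(red[int(a[1]):int(b[1]),int(a[0]):int(b[0])]);print("red bbox",r.min(0)+[int(a[1]),int(a[0])],r.max(0)+[int(a[1]),int(a[0])])
print(np.degrees(2.875),t(649,186))
```

```text
cap (array([0.49  , 0.0003, 0.0848]), [np.float64(0.41995431638914066), np.float64(0.4284617861673478)]) [0.4891 0.0001 0.083 ] [0.4909 0.0022 0.083 ]
btn (array([0.3937, 0.0288, 0.0882]), [np.float64(0.44549513727190093), np.float64(0.438543768543243)])
stripe (24, np.float32(-18.123371), array([0.4751, 0.005 ])) line (10, np.float32(-16.671812), array([0.4407, 0.0153]))
red bbox [196 271] [216 292]
164.72536610011167 [281.875 206.125]
```

Request:
apply_moves(delta_pos=[[-0.014, 0.1, 0], [-0.014, 0.2, 0], [-0.014, 0.3, 0], [-0.014, 0.4, 0], [-0.014, 0.5, -0.04], [-0.014, 0.567, -0.1], [-0.014, 0.567, -0.18], [-0.014, 0.567, -0.22]], dr=[[0, 0, 0], [0, 0, 0], [0, 0, 0], [0, 0, 0], [0, 0, 0], [0, 0, 0], [0, 0, 0], [0, 0, 0]], jaw=[0, 0, 0, 0, 0, 0, 0, 0])

```text
time: 11.67
tool_pos: [0.3909, 0.031, 0.1055]
tool_rot: [3.141, -0.003, 3.015]
contact_force: [-0.3, -0.4, -0.1]
opening: 0.0004
grip_force: 0.0
```

Request:
apply_moves(delta_pos=[[0, 0, -0.005], [0, 0, -0.01], [0, 0, -0.015], [0, 0, -0.02], [0, 0, -0.025], [0, 0, -0.03], [0, 0, -0.035], [0, 0, -0.035]], dr=[[0, 0, 0], [0, 0, 0], [0, 0, 0], [0, 0, 0], [0, 0, 0], [0, 0, 0], [0, 0, 0], [0, 0, 0]], jaw=[0, 0, 0, 0, 0, 0, 0, 0])

```text
time: 12.33
tool_pos: [0.393, 0.0277, 0.0937]
tool_rot: [3.141, -0.0, 3.008]
contact_force: [-0.6, 0.7, -0.2]
opening: 0.0003
grip_force: 0.0
```

Request:
apply_moves(delta_pos=[[0, 0, -0.0025], [0, 0, -0.005], [0, 0, -0.0075], [0, 0, -0.01], [0, 0, -0.0125], [0, 0, -0.015], [0, 0, -0.015], [0, 0, -0.015]], dr=[[0, 0, 0], [0, 0, 0], [0, 0, 0], [0, 0, 0], [0, 0, 0], [0, 0, 0], [0, 0, 0], [0, 0, 0]], jaw=[0, 0, 0, 0, 0, 0, 0, 0])

```text
time: 13.0
tool_pos: [0.3931, 0.0279, 0.0878]
tool_rot: [3.142, -0.0, 3.009]
contact_force: [-0.9, 0.2, -0.5]
opening: 0.0005
grip_force: 0.0
```

Request:
apply_moves(delta_pos=[[0, 0, -0.0025], [0, 0, -0.005], [0, 0, -0.0075], [0, 0, -0.01], [0, 0, -0.01], [0, 0, -0.01]], dr=[[0, 0, 0], [0, 0, 0], [0, 0, 0], [0, 0, 0], [0, 0, 0], [0, 0, 0]], jaw=[0, 0, 0, 0, 0, 0])

```text
time: 13.5
tool_pos: [0.393, 0.0279, 0.0838]
tool_rot: [3.142, -0.0, 3.009]
contact_force: [0.8, 1.0, -0.3]
opening: 0.0003
grip_force: 0.0
```

Request:
apply_moves(delta_pos=[[0, 0, -0.0025], [0, 0, -0.005], [0, 0, -0.0075], [0, 0, -0.01], [0, 0, -0.01], [0, 0, -0.01]], dr=[[0, 0, 0], [0, 0, 0], [0, 0, 0], [0, 0, 0], [0, 0, 0], [0, 0, 0]], jaw=[0, 0, 0, 0, 0, 0])

```text
time: 14.0
tool_pos: [0.393, 0.0279, 0.0798]
tool_rot: [3.141, -0.0, 3.009]
contact_force: [-0.2, -0.1, 0.8]
opening: 0.0007
grip_force: 0.0
```

Request:
apply_moves(delta_pos=[[0, 0, -0.0025], [0, 0, -0.005], [0, 0, -0.0075], [0, 0, -0.0075], [0, 0, -0.0075]], dr=[[0, 0, 0], [0, 0, 0], [0, 0, 0], [0, 0, 0], [0, 0, 0]], jaw=[0, 0, 0, 0, 0])

```text
time: 14.42
tool_pos: [0.393, 0.0279, 0.0768]
tool_rot: [3.142, -0.0, 3.009]
contact_force: [-0.1, 1.1, 0.1]
opening: 0.0003
grip_force: 0.0
```

There's still no contact at 77 mm, lower than I measured the button, so I'll look.

Run:
```python
from h import *
a=eyes.read_camera("side")[160:250,190:290];b=eyes.read_camera("top")[190:280,220:320]
cv2.imwrite("pics/g4.png",cv2.resize(np.hstack([a,b])[...,::-1],None,fx=4,fy=4,interpolation=cv2.INTER_CUBIC))
p=telemetry.observe()["tool_pos"];q=proj("side",p)[0];print((q-[190,160])*4)
for z in(.07,.075,.08,.085,.09):print(z,(proj("side",[.393,.0278,z])[0]-[190,160])*4)
```

```text
[ 98.14278417 196.94349619]
0.07 [ 98.84458232 205.57465024]
0.075 [ 98.16275638 199.32945901]
0.08 [ 97.47552962 193.03479891]
0.085 [ 96.78283762 186.69007985]
0.09 [ 96.08461491 180.29470229]
```

View pics/g4.png

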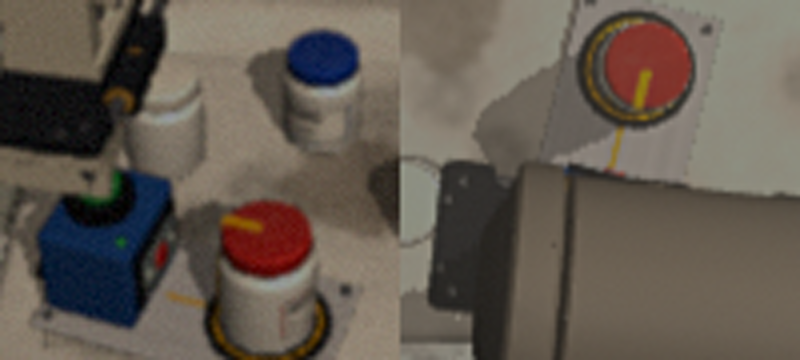

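The fingertips (97,197) are over the button and the jar is undisturbed. I'll continue down in small steps.

Request:
apply_moves(delta_pos=[[0, 0, -0.0025], [0, 0, -0.005], [0, 0, -0.005], [0, 0, -0.005]], dr=[[0, 0, 0], [0, 0, 0], [0, 0, 0], [0, 0, 0]], jaw=[0, 0, 0, 0])

```text
time: 14.85
tool_pos: [0.3931, 0.0279, 0.0748]
tool_rot: [3.142, -0.0, 3.009]
contact_force: [-0.2, -0.4, -0.2]
opening: 0.0003
grip_force: 0.0
```

Request:
apply_moves(delta_pos=[[0, 0, -0.0025], [0, 0, -0.005], [0, 0, -0.005], [0, 0, -0.005]], dr=[[0, 0, 0], [0, 0, 0], [0, 0, 0], [0, 0, 0]], jaw=[0, 0, 0, 0])

```text
time: 15.18
tool_pos: [0.393, 0.0279, 0.0728]
tool_rot: [3.141, -0.0, 3.009]
contact_force: [0.9, -0.0, -0.1]
opening: 0.0004
grip_force: 0.0
```

Run:
```python
from h import *
def g(im):
    h=cv2.cvtColor(im,cv2.COLOR_RGB2HSV);m=(h[...,0]>45)&(h[...,0]<75)&(h[...,1]>120)&(h[...,2]>50);return m[193:222,200:232]
a=g(np.load("side0.npy"));b=g(eyes.read_camera("side"))
for r in range(29):print(193+r,''.join('.#'[i] for i in a[r]*1),''.join('.#'[i] for i in b[r]*1))
print(telemetry.observe()["contact_force"],telemetry.observe()["joint_efforts"])
```

```text
193 ................................ ................................
194 ................................ ................................
195 ................................ ................................
196 ................................ ................................
197 ................................ ................................
198 ................................ ................................
199 ................................ ................................
200 ................................ ................................
201 ............####................ ................................
202 ...........########............. ................................
203 .........###########............ ...................#............
204 .........###########............ ...................#............
205 .........###########............ ...................#............
206 ..........##########............ ...................#............
207 ..........##########............ ...................#............
208 ..........#########............. .............
[... 366 characters left out ...]
...
214 ................................ ................................
215 ................................ ................................
216 ................................ ................................
217 ................................ ................................
218 ................................ ................................
219 ................................ ................................
220 ...................##........... ....................#...........
221 ................................ ................................
[-0.1915798  -0.10421526  0.49412185] [-1.14482631e-03 -3.26746809e+01 -1.69362813e+01 -2.60783761e-02
  8.06399994e-02  3.75379011e-05]
```

Run:
```python
from h import *
a=np.mean([eyes.read_camera("side") for _ in range(6)],0).astype(np.uint8)[180:235,192:245]
b=np.load("side0.npy")[180:235,192:245]
cv2.imwrite("pics/g5.png",cv2.resize(np.hstack([a,b])[...,::-1],None,fx=7.5,fy=7.5,interpolation=cv2.INTER_CUBIC))
for p in ([.393,.028,.0728],[.393,.028,.09],[.393,.009,.0728],[.393,.009,.09],[.393,.028,.07]):print(p,np.round((proj("side",p)[0]-[192,180]+.5)*7.5))
```

```text
[0.393, 0.028, 0.0728] [173. 232.]
[0.393, 0.028, 0.09] [169. 191.]
[0.393, 0.009, 0.0728] [164. 277.]
[0.393, 0.009, 0.09] [160. 236.]
[0.393, 0.028, 0.07] [174. 239.]
```

View pics/g5.png

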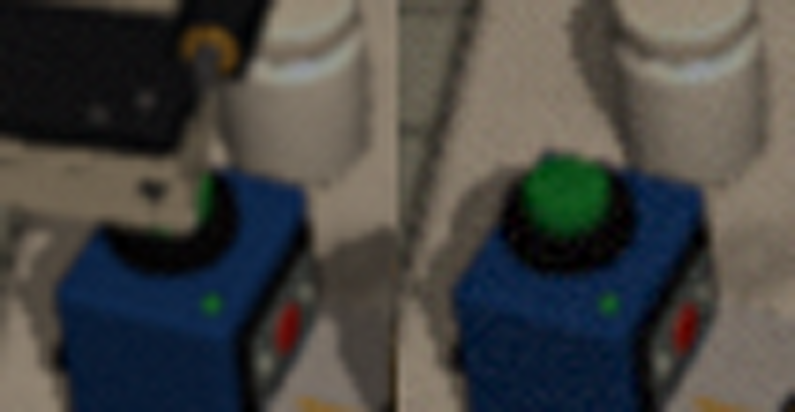

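Run:
```python
from h import *
y=2.872;c,s=np.cos(y),np.sin(y)
W=lambda x,yy,z:[.4907+c*x-s*yy,.001+s*x+c*yy,z]
for z in(.06,.07,.08):
    print("head z",z,[np.round((proj("side",W(a,b,z))[0]-[192,180]+.5)*7.5).tolist() for a,b in((70,35),(70,-35),(128,-35),(128,35)) for a,b in((a/1e3,b/1e3),)])
th=np.linspace(0,6.28,40)
for z in(.07,.075,.08,.085,.09):
    p=proj("side",[W(.102+.013*np.cos(t),.013*np.sin(t),z) for t in th]);q=proj("top",[W(.102+.013*np.cos(t),.013*np.sin(t),z) for t in th])
    print(z,"side",p.min(0).round(1),p.max(0).round(1),"top",q.min(0).round(1),q.max(0).round(1))
h=cv2.cvtColor(np.load("top0.npy"),cv2.COLOR_RGB2HSV);m=(h[...,0]>45)&(h[...,0]<75)&(h[...,1]>120)&(h[...,2]>50);r=np.argwhere(m[240:258,262:282]);print("top green rc",r.min(0)+[240,262],r.max(0)+[240,262])
```

```text
head z 0.06 [[226.0, 365.0], [313.0, 210.0], [144.0, 169.0], [49.0, 320.0]]
head z 0.07 [[224.0, 342.0], [312.0, 187.0], [142.0, 146.0], [45.0, 296.0]]
head z 0.08 [[222.0, 318.0], [310.0, 163.0], [139.0, 123.0], [41.0, 273.0]]
0.07 side [208.8 207.3] [220.2 215.3] top [265.2 242.3] [276.3 253.4]
0.075 side [208.6 205.8] [220.  213.7] top [265.4 242.4] [276.5 253.6]
0.08 side [208.4 204.2] [219.9 212.2] top [265.5 242.6] [276.7 253.9]
0.085 side [208.2 202.6] [219.7 210.6] top [265.6 242.7] [276.9 254.1]
0.09 side [208. 201.] [219.5 209. ] top [265.7 242.8] [277.  254.3]
top green rc [244 266] [253 276]
```

Request:
apply_moves(delta_pos=[[0, 0, -0.0025], [0, 0, -0.005], [0, 0, -0.005], [0, 0, -0.005]], dr=[[0, 0, 0], [0, 0, 0], [0, 0, 0], [0, 0, 0]], jaw=[0, 0, 0, 0])

```text
time: 15.87
tool_pos: [0.393, 0.0279, 0.0707]
tool_rot: [3.141, -0.0, 3.009]
contact_force: [0.7, 0.0, -0.2]
opening: 0.0006
grip_force: 0.0
```

Run:
```python
from h import *
a=np.mean([eyes.read_camera("side") for _ in range(4)],0).astype(np.uint8);b=np.load("side0.npy")
def g(im):
    h=cv2.cvtColor(im,cv2.COLOR_RGB2HSV);return ((h[...,0]>40)&(h[...,0]<80)&(h[...,1]>90)&(h[...,2]>35))[197:216,205:226]
A,B=g(b),g(a)
for r in range(19):print(197+r,''.join('.#'[i] for i in A[r]*1),''.join('.#'[i] for i in B[r]*1))
s=telemetry.observe();print(s["tool_pos"],s["contact_force"])
y=2.872
t=np.load("top0.npy")
print(proj("side",[[.393,.028,.071],[.398,-.198,.195]]))
```

```text
197 ..................... .....................
198 ..................... .....................
199 ..................... .....................
200 ..................... .....................
201 ......######......... .....................
202 .....##########...... .....................
203 ....###########...... .....................
204 ...############...... ..............#......
205 ....###########...... ..............#......
206 ....###########...... .............##......
207 ....###########...... .............##......
208 .....##########...... ..............#......
209 .....#########....... .....................
210 .......######........ .....................
211 ..................... .....................
212 ..................... .....................
213 ..................... .....................
214 ..................... .....................
215 ..................... .....................
[0.39312772 0.02786944 0.07085814] [-0.62486247 -0.69186825  0.35802866]
[[214.68981902 211.02119905]
 [191.4338281  254.53374003]]
```

I can't tell yet whether the button moved, because the near side of the gripper hides the fingertips. I'll lift, turn the jaws a quarter so they show in the side view, and look again.

Request:
apply_moves(delta_pos=[[0, 0, 0.03], [0, 0, 0.08], [0, 0, 0.1], [0, 0, 0.1], [0, 0, 0.1], [0, 0, 0.1], [0, 0, 0.1], [0, 0, 0.1]], dr=[[0, 0, 0], [0, 0, 0], [0, 0, -0.2], [0, 0, -0.4], [0, 0, -0.6], [0, 0, -0.8], [0, 0, -1], [0, 0, -1]], jaw=[0, 0, 0, 0, 0, 0, 0, 0])

```text
time: 16.73
tool_pos: [0.3931, 0.0279, 0.1109]
tool_rot: [3.141, 0.0, 2.505]
contact_force: [0.1, -0.1, -0.6]
opening: 0.0003
grip_force: 0.0
```

Request:
apply_moves(delta_pos=[[0, 0, 0], [0, 0, 0], [0, 0, 0], [0, 0, 0], [0, 0, 0], [0, 0, 0]], dr=[[0, 0, -0.2], [0, 0, -0.4], [0, 0, -0.6], [0, 0, -0.8], [0, 0, -1], [0, 0, -1]], jaw=[0, 0, 0, 0, 0, 0])

```text
time: 17.23
tool_pos: [0.3931, 0.0279, 0.1109]
tool_rot: [3.141, 0.0, 2.008]
contact_force: [0.1, -0.4, 0.3]
opening: 0.0003
grip_force: 0.0
```

Request:
apply_moves(delta_pos=[[0, 0, 0], [0, 0, 0], [0, 0, 0], [0, 0, 0], [0, 0, 0], [0, 0, 0]], dr=[[0, 0, -0.2], [0, 0, -0.4], [0, 0, -0.6], [0, 0, -0.8], [0, 0, -1], [0, 0, -1]], jaw=[0, 0, 0, 0, 0, 0])

```text
time: 17.73
tool_pos: [0.3931, 0.0279, 0.1109]
tool_rot: [3.141, 0.0, 1.51]
contact_force: [0.4, -0.3, 0.4]
opening: 0.0003
grip_force: 0.0
```

Run:
```python
from h import *
a=np.mean([eyes.read_camera("side") for _ in range(4)],0).astype(np.uint8)
p=telemetry.observe()["tool_pos"];print(p,telemetry.observe()["tool_rot"])
c=a[150:240,170:290];cv2.imwrite("pics/g6.png",cv2.resize(c[...,::-1],None,fx=6.5,fy=6.5,interpolation=cv2.INTER_CUBIC))
for q in(p,p+[0,0,.02],[.393,.028,.088]):print(np.round((proj("side",q)[0]-[170,150]+.5)*6.5))
```

```text
[0.39305922 0.02786105 0.11083066] [3.14155745e+00 3.42324448e-05 1.51316263e+00]
[285. 317.]
[280. 273.]
[290. 365.]
```

View pics/g6.png

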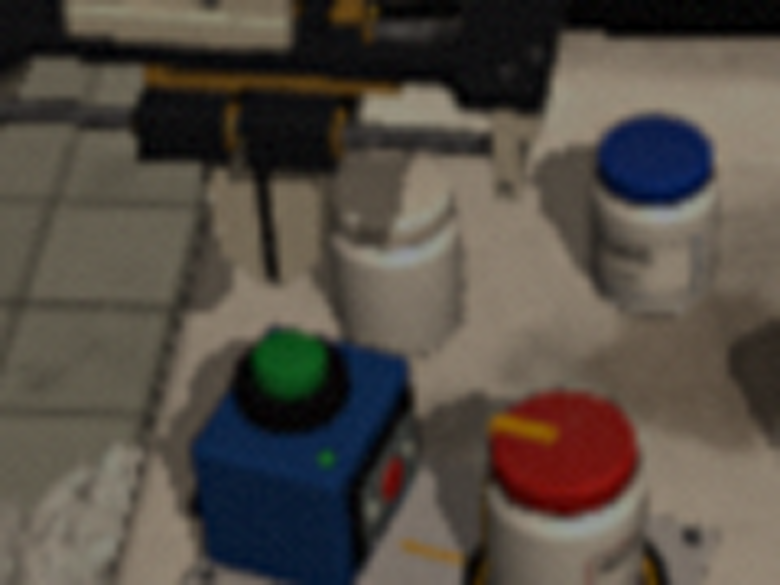

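The fingertips appear at (272,278), but a TCP at the reported height would show at (285,317). So the tips are really about 18 mm higher than reported and had not yet reached the button. The jar is still standing well. I'll go down further, using the force reading as the guide.

Request:
apply_moves(delta_pos=[[0.007, 0, -0.03], [0.007, 0, -0.06], [0.007, 0, -0.085], [0.007, 0, -0.095], [0.007, 0, -0.1], [0.007, 0, -0.1], [0.007, 0, -0.1]], dr=[[0, 0, 0], [0, 0, 0], [0, 0, 0], [0, 0, 0], [0, 0, 0], [0, 0, 0], [0, 0, 0]], jaw=[0, 0, 0, 0, 0, 0, 0])

```text
time: 18.52
tool_pos: [0.3962, 0.0278, 0.0712]
tool_rot: [3.141, 0.0, 1.51]
contact_force: [0.2, -0.3, -0.4]
opening: 0.0003
grip_force: 0.0
```

Request:
apply_moves(delta_pos=[[0, 0, -0.0025], [0, 0, -0.005], [0, 0, -0.0075], [0, 0, -0.0075], [0, 0, -0.0075]], dr=[[0, 0, 0], [0, 0, 0], [0, 0, 0], [0, 0, 0], [0, 0, 0]], jaw=[0, 0, 0, 0, 0])

```text
time: 18.93
tool_pos: [0.3963, 0.0278, 0.0681]
tool_rot: [3.14, 0.0, 1.509]
contact_force: [0.7, 0.1, 2.9]
opening: 0.0005
grip_force: 1.1
```

Contact (2.9 N). I'll press through the 6 mm travel.

Request:
apply_moves(delta_pos=[[0, 0, -0.0025], [0, 0, -0.005], [0, 0, -0.0075], [0, 0, -0.01], [0, 0, -0.01], [0, 0, -0.01]], dr=[[0, 0, 0], [0, 0, 0], [0, 0, 0], [0, 0, 0], [0, 0, 0], [0, 0, 0]], jaw=[0, 0, 0, 0, 0, 0])

```text
time: 19.43
tool_pos: [0.3963, 0.0278, 0.064]
tool_rot: [3.141, 0.0, 1.509]
contact_force: [2.3, -0.0, 4.2]
opening: 0.0007
grip_force: 2.3
```

Request:
apply_moves(delta_pos=[[0, 0, -0.0025], [0, 0, -0.005], [0, 0, -0.005], [0, 0, -0.005]], dr=[[0, 0, 0], [0, 0, 0], [0, 0, 0], [0, 0, 0]], jaw=[0, 0, 0, 0])

```text
time: 19.77
tool_pos: [0.3965, 0.0278, 0.0633]
tool_rot: [3.14, 0.0, 1.509]
contact_force: [-3.9, 0.8, 25.0]
opening: 0.0001
grip_force: 12.0
```

Request:
apply_moves(delta_pos=[[0, 0, -0.0025], [0, 0, -0.0025], [0, 0, -0.0025]], dr=[[0, 0, 0], [0, 0, 0], [0, 0, 0]], jaw=[0, 0, 0])

```text
time: 20.02
tool_pos: [0.3966, 0.0278, 0.0631]
tool_rot: [3.139, 0.0, 1.509]
contact_force: [-6.3, 1.7, 35.3]
opening: 0.0005
grip_force: 17.6
```

There's a hard stop about 6 mm below first contact, so the button is fully down. I'll retreat.

Request:
apply_moves(delta_pos=[[0, 0, 0.01], [0, 0, 0.03], [0, 0, 0.08], [0, 0, 0.15], [0, 0, 0.22], [0, 0, 0.28], [0, 0, 0.3], [0, 0, 0.3]], dr=[[0, 0, 0], [0, 0, 0], [0, 0, 0], [0, 0, 0], [0, 0, 0], [0, 0, 0], [0, 0, 0], [0, 0, 0]], jaw=[0, 0, 0, 0, 0, 0, 0, 0])

```text
time: 20.68
tool_pos: [0.3964, 0.0278, 0.1821]
tool_rot: [3.139, 0.0, 1.509]
contact_force: [-0.1, 1.5, -0.1]
opening: 0.0005
grip_force: 0.0
```

Request:
apply_moves(delta_pos=[[0, -0.1, 0], [0, -0.2, 0], [0, -0.3, 0], [0, -0.4, 0], [0, -0.45, 0], [0, -0.45, 0], [0, -0.45, 0], [0, -0.45, 0]], dr=[[0, 0, 0], [0, 0, 0], [0, 0, 0], [0, 0, 0], [0, 0, 0], [0, 0, 0], [0, 0, 0], [0, 0, 0]], jaw=[0, 0, 0, 0, 0, 0, 0, 0])

```text
time: 21.35
tool_pos: [0.3949, -0.151, 0.1795]
tool_rot: [-3.139, -0.002, 1.509]
contact_force: [-0.2, -0.4, 0.9]
opening: 0.0005
grip_force: 0.0
```

Run:
```python
from h import *
T=eyes.read_camera("top");h=cv2.cvtColor(T,cv2.COLOR_RGB2HSV)
red=((h[...,0]<10)|(h[...,0]>172))&(h[...,1]>120);r=np.argwhere(red[193:220,265:297]);print("cap bbox",r.min(0)+[193,265],r.max(0)+[193,265])
yel=(h[...,0]>17)&(h[...,0]<32)&(h[...,1]>140);y=np.argwhere(yel[206:218,277:286])
print("stripe px",len(y),y.mean(0)+[206,277])
m=(h[...,0]>45)&(h[...,0]<75)&(h[...,1]>120)&(h[...,2]>50);r=np.argwhere(m[240:258,262:282]);print("green",r.min(0)+[240,262],r.max(0)+[240,262])
S=eyes.read_camera("side");h=cv2.cvtColor(S,cv2.COLOR_RGB2HSV);m=(h[...,0]>45)&(h[...,0]<75)&(h[...,1]>120)&(h[...,2]>50);r=np.argwhere(m[195:215,203:226]);print("green side",r.min(0)+[195,203],r.max(0)+[195,203])
```

```text
cap bbox [196 271] [216 292]
stripe px 23 [212. 280.]
green [244 268] [245 274]
green side [202 210] [206 219]
```

The jar is unchanged. The button is partly hidden by the arm, so I'll move clear and check that it's up.

Request:
apply_moves(delta_pos=[[-0.05, -0.1, 0.05], [-0.1, -0.2, 0.1], [-0.2, -0.3, 0.1], [-0.3, -0.4, 0.1], [-0.3, -0.45, 0.1], [-0.3, -0.45, 0.1], [-0.3, -0.45, 0.1], [-0.3, -0.45, 0.1]], dr=[[0, 0, 0], [0, 0, 0], [0, 0, 0], [0, 0, 0], [0, 0, 0], [0, 0, 0], [0, 0, 0], [0, 0, 0]], jaw=[0, 0, 0, 0, 0, 0, 0, 0])

```text
time: 22.12
tool_pos: [0.276, -0.3315, 0.2206]
tool_rot: [3.142, -0.001, 1.508]
contact_force: [1.2, -0.5, -0.9]
opening: 0.0007
grip_force: 0.0
```

Run:
```python
from h import *
for n,(a,b,c,d) in dict(side=(195,215,203,226),top=(240,258,262,282)).items():
    for im in(np.load(n+"0.npy"),eyes.read_camera(n)):
        h=cv2.cvtColor(im,cv2.COLOR_RGB2HSV);m=(h[...,0]>45)&(h[...,0]<75)&(h[...,1]>120)&(h[...,2]>50);r=np.argwhere(m[a:b,c:d]);print(n,len(r),r.min(0)+[a,c],r.max(0)+[a,c],r.mean(0)+[a,c])
s=telemetry.observe();print(s["time"],s["tool_pos"],s["contact_force"])
```

```text
side 84 [201 209] [210 219] [205.32142857 214.14285714]
side 84 [201 209] [210 219] [205.22619048 214.03571429]
top 85 [244 266] [253 276] [248.61176471 271.14117647]
top 85 [244 266] [253 276] [248.61176471 271.14117647]
22.2167 [ 0.27659739 -0.3306702   0.22064985] [-0.71073244 -0.67496526  0.66605903]
```

The button is back up, exactly as at the start, and the jar still stands. Handing in.

```bash
python3 -c "
from cell import job
print(job.hand_in())"
```

```text
the job is handed in; nothing more can be done
None
```

The job is handed in; no verdict came back. By my measurements, the red-capped jar stands on the pad within about 2 mm of centre with its code within about 3° of facing the window, and the green button was pressed to its stop and is up again.

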